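# Make up two interference-filter kits at the electronics bench

## Robot

A 6-joint arm with a two-finger parallel gripper is mounted at the origin on the work surface. World frame = base frame: x ahead of the robot, y to its left, z up, the work surface at z = 0. Lengths are in m, angles in rad, forces in N, time in s.
With the tool pointing down it reaches from about 0.225 to 0.875 m from the base axis. Payload 3.4 kg.
Tool frame: the origin (TCP) lies between the finger pads; the fingertips stand 17 mm ahead of it and the grasp point (between the pads) lies 2 mm behind it; y points along the fingers, z is the direction in which the jaws open and shut, and the axes are right-handed (so a half turn about y gives the same grasp; the last joint's range is limited). The gripper opens to 85 mm and grips with 20 to 120 N. Pads are 22 mm wide; open, the fingers measure 114 mm over their backs; the gripper's body (76 mm by 85 mm) begins 54 mm behind the grasp point. The pads swing forward as they close: fully open they stand 13 mm farther back than shut.
Start: joints at [-1.256, 0.276, 1.505, -0, 1.361, -0.121], TCP at [0.243, -0.521, 0.248] pointing down, gripper open.
Joint ranges: [-2.89, 2.89], [-0.75, 2.08], [0.22, 2.7], [-1.18, 4.32], [0.11, 2.71], [-2.7, 2.7]. Speed limits (rad/s): [2.57, 2.57, 3.14, 3.14, 3.14, 3.14].

## Interface

Orientations are given as a unit quaternion [w, x, y, z].
In Python, from rig import manip, get_image, camera_model, sign_off, spot_in, silhouettes, spot_point gives the robot as it stands.
- The arm moves only by the tool jog_arm, never from a script. Its argument "targets" is a list of rows, each a list of 3 entries, a list of its own where there are three numbers: the finger opening in m, from 0 to 0.0854, then the shift along the world's x, y, z in m, then the turn about the world's z in rad. In form: [[claw, [x, y, z], spin], ...]. A call has 1 to 10 rows; each row shifts and turns the commanded pose from where the row before left it; what a row does not reach is not made up. A row lasts 1/8 s, in which the tool goes at most 62.5 mm and 10.7 degrees, less where a joint would pass 70% of its speed; a pose out of reach is approached as far as the arm can. A call with a gripper value outside its range is refused whole. The fingers move at their own pace and stop on an object; "force" is the grip in N (left out, the last holds). Time passes only in rows, so rows that do not move let the fingers close. It gives the time, the measured TCP pose, the force and the opening at its end, in the units of the state.
- manip.get_state(): the state, without advancing time (a new reading comes with each control period).
- get_image(name): name is "side" or "top" or "wrist"; returns (picture, depth): 384x512x3 uint8, red, green, blue; 384x512 float32, m along the optical axis (not along the pixel's ray), 0 where there is no reading.
- camera_model(name): a dict with "mtx" (3x3 intrinsics, pixels), "distortion" ([k1, k2, p1, p2, k3] as OpenCV has them; the pictures are not rectified), "world_from_camera" (4x4, takes a point from camera to world coordinates). Camera axes: x right, y up, looking along -z (the intrinsics and any distortion apply to the point x, -y, -z); pixel columns grow to the right and rows downward; lengths in m; the calibration is good to about 2 mm. A picture is of the moment at which its call begins: read the wrist's pose just before it. camera_model takes no time and is no camera call; for the wrist camera it gives the pose at the moment of the call.
- sign_off(): hands the job in, once; it reports no verdict.
Trained networks look in the newest picture that a camera, given by its name, has taken for a name from the list of things; names that differ only in an ending like _2 or _b are one class to them, and where a whole thing is asked for, a point or a joint stands for the part that bears it (a point fixed in the world has none). Each returns a list of dicts, best first, with "score" (0 to 1); they miss things now and then, are a little off and sometimes report something else, mostly with a low value. They report only what shows in the picture. A call takes as long as a camera call.
- spot_in(name, camera): "position" ([column, row] in pixels, amid what is visible of it).
- silhouettes(name, camera): "mask" (384x512 bool, what is visible of it) and "position" ([column, row] in pixels, amid what is visible of it).
- spot_point(name, camera): "position" ([column, row] in pixels: a listed point, or the origin of a listed thing).
The state is a dict: "clock": time; "qpos": joint angles; "qd": joint speeds; "effort": joint torques, N m; "position": TCP position; "ee_rot": TCP orientation; "contact_force": force on the tool from outside, world axes, zero at the start; "moment": the same for the moment, N m; "width": finger opening in m.
Only numpy, scipy, OpenCV 4.12 (cv2) and the standard library are available. Lean on these libraries where they do the work, as an engineer would, in place of code of your own. Each camera call takes 0.05 s, during which the arm holds its last target.

## Task

Make up two kits: in the blue tray the green capacitor (bare compartment, standing upright) and the white ferrite core (grey-lined compartment), in the yellow tray the finned heat sink (bare compartment, standing upright on its base) and the black ferrite core (grey-lined compartment). The cores are threaded on the bar of the stock stand behind a red stop collar: slide the collar off first and put it in the round steel dish, then slide the cores off one after the other. Ferrite chips easily, so set the cores down rather than dropping them, and leave everything released and at rest.

Things in the scene. Friction and masses are not known exactly. Their poses are not given: they have to be found in the camera images.
- stand: grey stock stand, fixed; base plate 190 x 80 x 12 mm, origin at the centre of its underside, z up. A 10 mm round steel bar, axis 100 mm up, runs along the stand's x at y = 0 from the post (x 66 to 84 mm, 40 mm wide, 118 mm high) to its free end at x = -76 mm, which points roughly to the robot. Parts come off only by sliding to -x, past the free end.
- collar: red square stop collar, 34 x 34 mm, 14 mm long along its 20 mm round hole; about 50 g, loose (no screw). Origin: its centre; x along the hole. At the start it hangs level on the stand's bar outside both cores, centre about 26 mm from the free end, top of its hole on the bar.
- core_white: white ferrite core: square block 38 x 38 mm, 24 mm long along its 20 mm round hole. Origin: block centre; x along the hole. About 90 g. At the start it hangs level on the stand's bar, top of its hole on the bar (5 mm play all round once lifted 5 mm), about 44 mm from the other core, centre to centre; which core is nearer the free end varies.
- core_black: black ferrite core: square block 38 x 38 mm, 24 mm long along its 20 mm round hole. Origin: block centre; x along the hole. About 90 g. At the start it hangs level on the stand's bar, top of its hole on the bar (5 mm play all round once lifted 5 mm), about 44 mm from the other core, centre to centre; which core is nearer the free end varies.
- capacitor: green upright cylinder with a silver top and a white stripe, 30 mm across, 45 mm high, about 50 g. Origin: centre of its underside, z up. It stands loose on the bench among the stock.
- heatsink: bare aluminium heat sink with upright fins, 40 mm along its x (the way the fins run) x 30 mm along its y x 38 mm high, about 60 g; the outermost fins are its flat sides at y = +15 and -15 mm, good to grip. Origin: centre of its underside, z up. It stands loose on the bench among the stock.
- tray_blue: blue kit tray. 140 x 98 x 14 mm, walls and floor 4 mm; a cross divider 8.5 mm high makes two compartments, each 64 (along x) x 90 mm. Origin: centre of the underside, z up. Compartment centred at x = +34 mm (away from the robot): grey lining (thin, hard); at x = -34 mm: bare. Fixed. Takes the capacitor (bare side) and the white core (lined side).
- tray_yellow: yellow kit tray. 140 x 98 x 14 mm, walls and floor 4 mm; a cross divider 8.5 mm high makes two compartments, each 64 (along x) x 90 mm. Origin: centre of the underside, z up. Compartment centred at x = +34 mm (away from the robot): grey lining (thin, hard); at x = -34 mm: bare. Fixed. Takes the heat sink (bare side) and the black core (lined side).
- dish: round steel dish for the collar, 104 mm across at the rim, 14 mm high, floor about 90 mm across and 3 mm above its underside. Origin: centre of its underside, z up. Fixed to the bench.

How it is judged:
By the outcome, as a careful person would: the job done as asked, in the order asked, and still so for the second after the job is handed in, with the robot touching nothing.
It also fails if it takes over 134 s, if anything falls off the work surface, if the arm or the gripper's body presses on something with over 40 N, if the wrist force passes 120 N, or if a joint passes its speed limit or range.

## Working session

There is one attempt and no reset: what is moved stays moved. The work goes in short steps, Python scripts to look and compute and a tool call to move; the robot and the scene stay as the last step left them, time stands still between calls to the robot, and variables do not carry over. Pictures are saved under pics/ and viewed, and the job is handed in when it is done.

Besides the shell and the picture viewer there is one more tool, called in YAML: its name, and indented under it one key for each argument. jog_arm: Moves the arm, as the interface text tells. Its arguments: {"type":"object","properties":{"targets":{"type":"array","items":{"type":"array"}},"force":{"type":"number"}},"required":["targets"]}

```bash
ls; mkdir -p pics; cat > h.py <<'E'
import numpy as np, cv2
from rig import manip, get_image, camera_model, sign_off, spot_in, silhouettes, spot_point
def ray(cm,px):
    K=np.array(cm["mtx"],float);d=np.array(cm["distortion"],float);T=np.array(cm["world_from_camera"])
    u=cv2.undistortPoints(np.array(px,float).reshape(-1,1,2),K,d).reshape(-1,2)
    v=np.c_[u[:,0],-u[:,1],-np.ones(len(u))]
    return T[:3,3],v@T[:3,:3].T
def atz(cm,px,z):
    o,v=ray(cm,px); return o+v*((z-o[2])/v[:,2])[:,None]
def cloud(cm,depth,mask):
    r,c=np.nonzero(mask&(depth>0)); o,v=ray(cm,np.c_[c,r]); return o+v*depth[r,c][:,None]
def proj(cm,P):
    T=np.linalg.inv(np.array(cm["world_from_camera"]));P=np.atleast_2d(P)
    c=P@T[:3,:3].T+T[:3,3]; c=c*[1,-1,-1]
    return cv2.projectPoints(c,np.zeros(3),np.zeros(3),np.array(cm["mtx"],float),np.array(cm["distortion"],float))[0].reshape(-1,2)
def save(n,img): cv2.imwrite("pics/"+n,img[:,:,::-1])
E
python3 - <<'E'
from h import *
s=manip.get_state(); print(s)
for n in("top","side","wrist"):
    im,d=get_image(n); cm=camera_model(n); save(n+"0.png",im); np.savez(n+"0.npz",im=im,d=d,T=cm["world_from_camera"])
    print(n,np.round(cm["world_from_camera"],3).tolist())
    if n=="wrist":continue
    for t in["stand","collar","core_white","core_black","capacitor","heatsink","tray_blue","tray_yellow","dish"]:
        r=silhouettes(t,n)
        for q in r[:2]:
            P=cloud(cm,d,q["mask"]); 
            print(t,round(q["score"],2),np.round(q["position"]),q["mask"].sum(),np.round(np.median(P,0),3),np.round(np.percentile(P,2,axis=0),3),np.round(np.percentile(P,98,axis=0),3))
            np.save(f"m_{n}_{t}.npy",r[0]["mask"])
print(manip.get_state()["clock"])
E
```

```text
pics
{'clock': 0.0, 'qpos': array([-1.25599163e+00,  2.76612416e-01,  1.50620704e+00,  3.26428050e-06,
        1.36064890e+00, -1.21042551e-01]), 'qd': array([ 0.00165172, -0.00104787, -0.00086597, -0.00079821,  0.00103674,
        0.00030739]), 'effort': array([-7.32225053e-04, -4.16777980e+01, -2.45807809e+01, -3.12652573e-04,
        1.10620604e-02, -9.07363528e-06]), 'position': array([ 0.2425662 , -0.5207642 ,  0.24740028]), 'ee_rot': array([ 0.15281516, -0.15294121,  0.69104253, -0.68972221]), 'contact_force': array([ 0.22086304, -0.21275179, -0.01441375]), 'moment': array([0.03475164, 0.05368674, 0.01292891]), 'width': 0.08573458090066985}
top [[0.007, 0.998, -0.061, 0.494], [-1.0, 0.007, 0.005, -0.013], [0.006, 0.061, 0.998, 1.072], [0.0, 0.0, 0.0, 1.0]]
collar 0.66 [111. 214.] 80 [0.5   0.326 0.111] [0.494 0.315 0.092] [0.507 0.345 0.115]
core_white 0.48 [104. 181.] 282 [0.582 0.344 0.112] [ 0.568  0.326 -0.002] [0.608 0.407 0.116]
core_black 0.5 [112. 198.] 212 [0.54  0.332 0.112] [0.527 0.319 0.079] [0.553 0.355 0.117]
capacitor 0.69 [292. 160.] 99 [ 0.644 -0.122  0.044] [
[... 1464 characters left out ...]
  0.048]
heatsink 0.55 [206. 233.] 385 [0.638 0.133 0.035] [0.62  0.109 0.007] [0.66  0.144 0.04 ]
heatsink 0.34 [190. 312.] 619 [0.537 0.346 0.113] [0.527 0.32  0.079] [0.552 0.359 0.115]
tray_blue 0.76 [267. 280.] 3219 [0.475 0.168 0.005] [0.408 0.115 0.001] [0.545 0.219 0.015]
tray_blue 0.28 [252. 172.] 195 [ 0.645 -0.115  0.032] [ 0.634 -0.134  0.004] [ 0.66  -0.11   0.048]
tray_yellow 0.69 [290. 223.] 1980 [ 0.495 -0.017  0.005] [ 0.427 -0.068  0.002] [0.564 0.033 0.016]
dish 0.83 [311. 172.] 778 [ 0.506 -0.209  0.005] [ 0.457 -0.252  0.001] [ 0.552 -0.154  0.016]
wrist [[0.422, 0.863, 0.277, 0.314], [-0.907, 0.402, 0.129, -0.489], [0.0, -0.306, 0.952, 0.374], [0.0, 0.0, 0.0, 1.0]]
1.05
```

```bash
python3 - <<'E'
import cv2
for n in("top","side"):
    i=cv2.imread(f"pics/{n}0.png"); cv2.imwrite(f"pics/{n}0b.png",cv2.resize(i,(768,576),interpolation=cv2.INTER_CUBIC))
E
```

```text
(no output)
```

View pics/top0b.png

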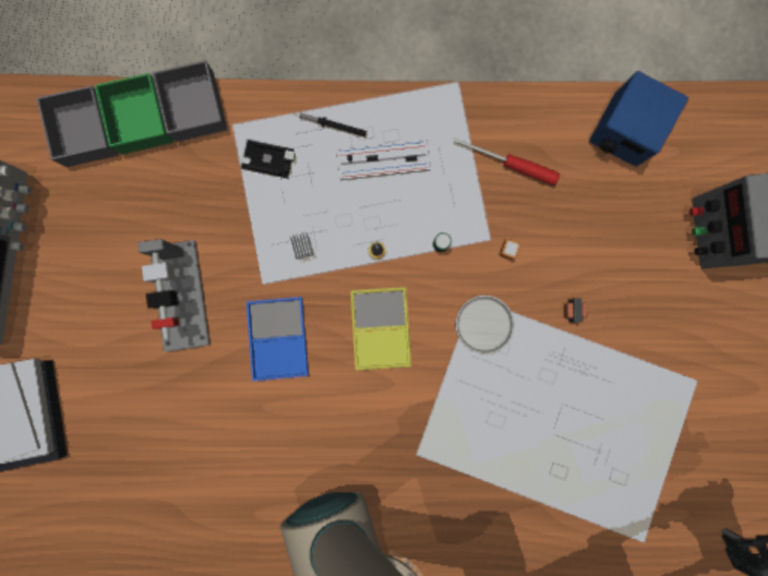

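View pics/side0b.png

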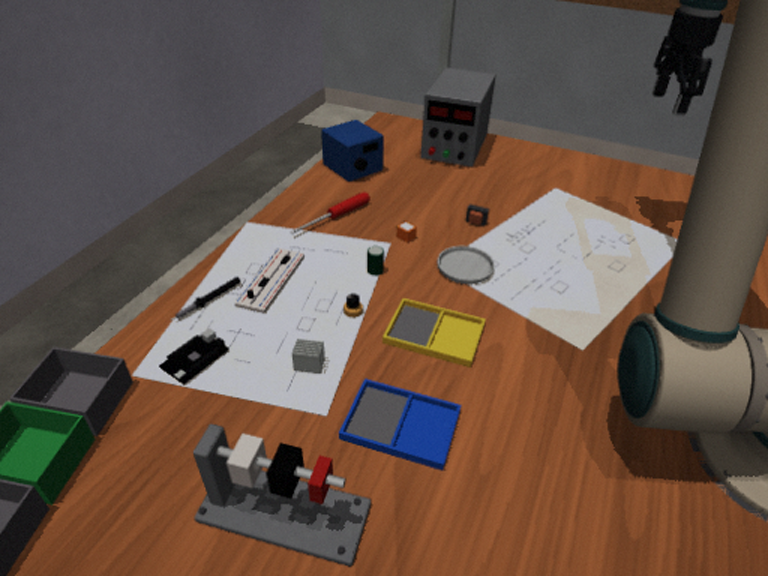

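The top view shows, at 768-px scale, the stand at (175,295) with the red collar outermost, then black, then white. It also shows the blue tray (278,338), yellow tray (380,328), dish (484,324), heat sink (302,246) and capacitor (442,242). Next I measure poses.

```bash
python3 - <<'E'
from h import *
from scipy.spatial.transform import Rotation as R
s=manip.get_state(); q=s["ee_rot"]; M=R.from_quat([q[1],q[2],q[3],q[0]]).as_matrix(); print("tool axes (cols)\n",M.round(3))
for n in("top","side"):
    z=np.load(n+"0.npz"); im,d=z["im"],z["d"]; cm=camera_model(n)
    allm=np.ones(d.shape,bool); P=cloud(cm,d,allm)
    r,c=np.nonzero(d>0); C=im[r,c].astype(int)
    def rect(t,sel,lab):
        Q=P[sel][:,:2].astype(np.float32); b=cv2.minAreaRect(Q*1000); print(n,lab,t,len(Q),np.round(b[0],1),np.round(b[1],1),round(b[2],1))
    table=(np.abs(P[:,:2]-[0.5,-0.5]).max(1)<.1)
    for t in["stand","collar","core_white","core_black","heatsink","capacitor","tray_blue","tray_yellow","dish"]:
        try:m=np.load(f"m_{n}_{t}.npy")[r,c]
        except: 
            if t=="stand": m=(P[:,0]>.44)&(P[:,0]<.66)&(P[:,1]>.28)&(P[:,1]<.40)
            else: continue
        zz=P[:,2]
        if t=="stand": rect(t,m&(zz>.007)&(zz<.017),"base"); rect(t,m&(zz>.112)&(P[:,0]>.6),"posttop")
        elif t in("heatsink",): rect(t,m&(zz>.034),"top"); rect(t,m&(zz>.006),"all")
        elif t=="capacitor": rect(t,m&(zz>.04),"top")
        elif "tray" in t: rect(t,m&(zz>.009),"rim"); 
        elif t=="dish": rect(t,m&(zz>.008),"rim")
        else: rect(t,m&(zz>.106),"top"); print(np.median(P[m&(zz>.106)],0).round(4))
E
```

```text
tool axes (cols)
 [[-0.907  0.     0.422]
 [-0.422 -0.    -0.907]
 [ 0.    -1.     0.   ]]
top base stand 1470 [549.2 338.9] [191.3  82. ] 9.4
top posttop stand 126 [623.5 352.1] [17.3 39. ] 9.9
top top collar 68 [500.2 330.6] [12.1 31.1] 11.2
[0.5    0.3295 0.1116]
top top core_white 167 [582.9 345.8] [24.2 37.4] 8.9
[0.5818 0.3442 0.1133]
top top core_black 165 [539.4 338.4] [23.6 37.6] 10.7
[0.5387 0.3367 0.1127]
top top heatsink 73 [639.8 124.6] [39.4 29.8] 16.1
top all heatsink 172 [639.6 124.9] [39.8 30.5] 15.9
top top capacitor 83 [ 645.2 -123.1] [23.8 26.5] 4.1
top rim tray_blue 273 [475.1 166. ] [139.1  98.1] 6.1
top rim tray_yellow 310 [494.5 -17.3] [139.7  97.8] 3.9
top rim dish 178 [ 501.8 -202.7] [101.  101.3] 0.3
side base stand 3785 [551.9 340.3] [190.7  80.7] 9.6
side posttop stand 260 [624.8 352.8] [18.9 39.4] 10.5
side top collar 212 [502.1 332.4] [14.6 35.8] 9.8
[0.5009 0.3336 0.1114]
side top core_white 365 [584.3 346. ] [25.1 38.3] 8.2
[0.5825 0.3478 0.1134]
side top core_black 403 [540.9 339.1] [25.1 39.2] 9.8
[0.5397 0.3408 0.1135]
side top heatsink 199 [641.6 124.6] [39.8 30.9] 15.9
side all heatsink 381 [641.2 125.1] [39.9 32.6] 16.9
side top capacitor 74 [ 648.2 -124.3] [27.8 28.8] 89.3
side rim tray_blue 700 [476.6 165.5] [140.7 101.6] 5.7
side rim tray_yellow 483 [496. -18.] [140.5 103.9] 3.8
side rim dish 207 [ 504.3 -202.6] [100.6 102.2] 45.2
```

jog_arm:
  targets:
    - [0.06,[0.014,0.047,0],-0.027]
    - [0.06,[0.014,0.047,0],-0.027]
    - [0.06,[0.014,0.047,0],-0.027]
    - [0.06,[0.014,0.047,0],-0.027]
    - [0.06,[0.014,0.047,0],-0.027]
    - [0.06,[0.014,0.047,0],-0.027]
    - [0.06,[0.014,0.047,0],-0.027]
    - [0.06,[0.014,0.047,0],-0.027]
    - [0.06,[0.014,0.047,0],-0.027]
    - [0.06,[0.014,0.047,0],-0.027]
  force: 40

```text
clock: 2.3
position: [0.3831, -0.0498, 0.2487]
ee_rot: [-0.059, 0.058, -0.704, 0.705]
contact_force: [0.9, -0.6, 0.0]
width: 0.0597
```

jog_arm:
  targets:
    - [0.06,[0.0148,0.0478,0],0]
    - [0.06,[0.0148,0.0478,0],0]
    - [0.06,[0.0148,0.0478,0],0]
    - [0.06,[0.0148,0.0478,0],0]
    - [0.06,[0.0148,0.0478,0],0]
    - [0.06,[0.0148,0.0478,0],0]
    - [0.06,[0.0148,0.0478,0],0]
    - [0.06,[0.0148,0.0478,0],0]
    - [0.06,[0,0,-0.04],0]
    - [0.06,[0,0,0],0]

```text
clock: 3.55
position: [0.499, 0.3305, 0.2052]
ee_rot: [-0.056, 0.061, -0.704, 0.706]
contact_force: [-0.7, -0.9, 0.0]
width: 0.0597
```

```bash
cat >> h.py <<'E'
from scipy.spatial.transform import Rotation as R
def st():
    s=manip.get_state(); q=s["ee_rot"]; M=R.from_quat([q[1],q[2],q[3],q[0]]).as_matrix()
    print("t",round(s["clock"],2),"p",s["position"].round(4),"jawdeg",round(np.degrees(np.arctan2(M[1,2],M[0,2]))%180,2),"F",s["contact_force"].round(1),"w",round(s["width"],4),"q",s["qpos"].round(2)); return s
def look(n,name):
    cm=camera_model(n); im,d=get_image(n); save(name,cv2.resize(im,(768,576),interpolation=cv2.INTER_CUBIC)); return cm,im,d
def rect(Q,lab=""):
    b=cv2.minAreaRect((Q[:,:2]*1000).astype(np.float32)); print(lab,len(Q),np.round(b[0],1),np.round(b[1],1),round(b[2],1),"zmed",np.median(Q[:,2]).round(4))
E
python3 - <<'E'
from h import *
st()
cm,im,d=look("wrist","w1.png")
for t in("collar","core_black","core_white"):
    for q in silhouettes(t,"wrist")[:1]:
        P=cloud(cm,d,q["mask"]); print(q["score"]); rect(P[P[:,2]>.106],t)
E
```

```text
t 3.55 p [0.499  0.3305 0.2052] jawdeg 99.56 F [-0.7 -0.9  0. ] w 0.0597 q [ 0.47  0.34  1.52 -0.    1.29  1.87]
0.97
collar 756 [501.6 332. ] [14.7 33.7] 9.6 zmed 0.1117
0.89
core_black 1582 [540.3 338.4] [24.3 37.9] 8.9 zmed 0.1137
```

View pics/w1.png

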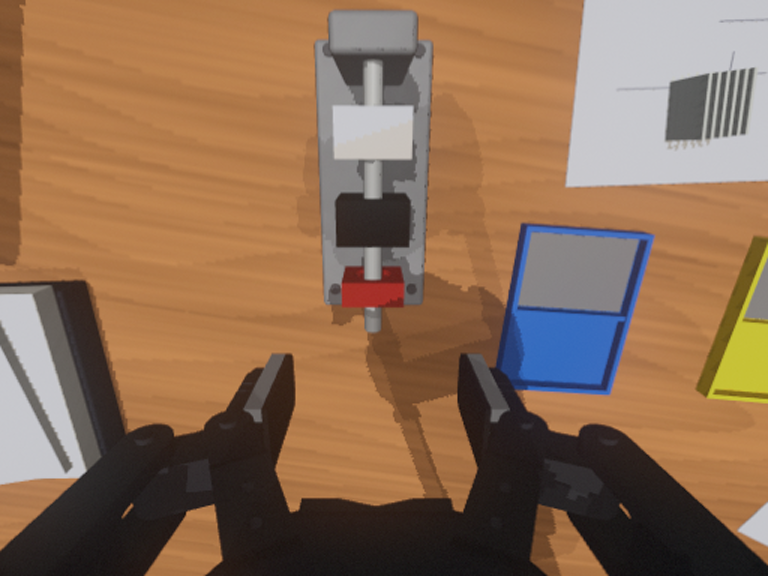

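The wrist picture shows the red collar at (373,287), black core at (373,220) and white core at (373,132). The bar is centred between the pads. Descending on the collar.

jog_arm:
  targets:
    - [0.06,[0.0025,0.0015,-0.04],0]
    - [0.06,[0,0,-0.04],0]
    - [0.06,[0,0,-0.02],0]
    - [0.06,[0,0,-0.007],0]
    - [0.06,[0,0,0],0]

```text
clock: 4.38
position: [0.5044, 0.3326, 0.1024]
ee_rot: [0.059, -0.058, 0.705, -0.704]
contact_force: [0.1, 0.2, 1.1]
width: 0.0602
```

jog_arm:
  targets:
    - [0.06,[-0.002,-0.001,-0.004],0]
    - [0.03,[0,0,0],0]
    - [0.03,[0,0,0],0]
    - [0.03,[0,0,0],0]
    - [0.03,[0,0,0],0]
    - [0.03,[0,0,0],0]
  force: 30

```text
clock: 5.12
position: [0.5018, 0.3317, 0.0979]
ee_rot: [0.059, -0.058, 0.705, -0.705]
contact_force: [-1.2, -1.5, 5.4]
width: 0.0338
```

```bash
python3 - <<'E'
from h import *
st()
look("side","s2.png"); st()
look("wrist","w2.png"); st()
E
```

```text
t 5.12 p [0.5018 0.3317 0.0979] jawdeg 99.5 F [-1.2 -1.5  5.4] w 0.0338 q [ 0.47  0.43  1.66 -0.    1.04  1.87]
t 5.17 p [0.5018 0.3318 0.0979] jawdeg 99.5 F [-1.2 -0.4  5.7] w 0.0335 q [ 0.47  0.43  1.66 -0.    1.04  1.87]
t 5.22 p [0.5018 0.3317 0.0979] jawdeg 99.5 F [-0.8 -0.5  4.8] w 0.0336 q [ 0.47  0.43  1.66 -0.    1.04  1.87]
```

View pics/s2.png

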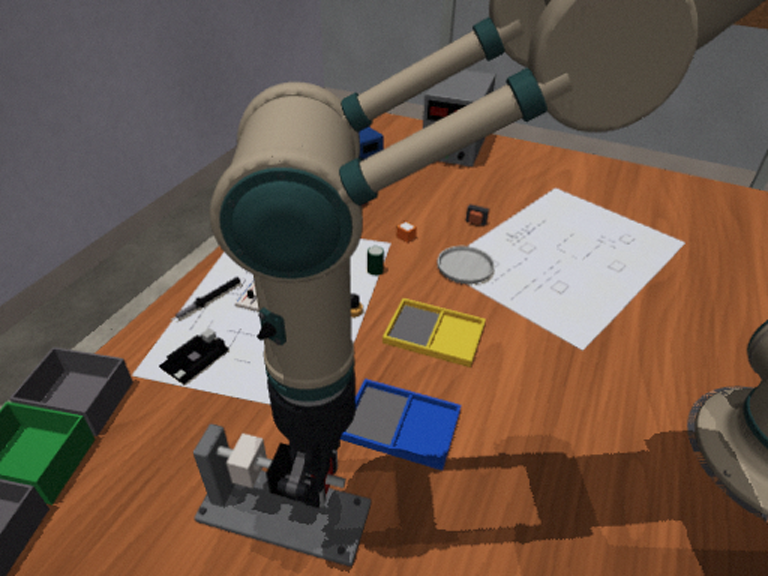

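View pics/w2.png

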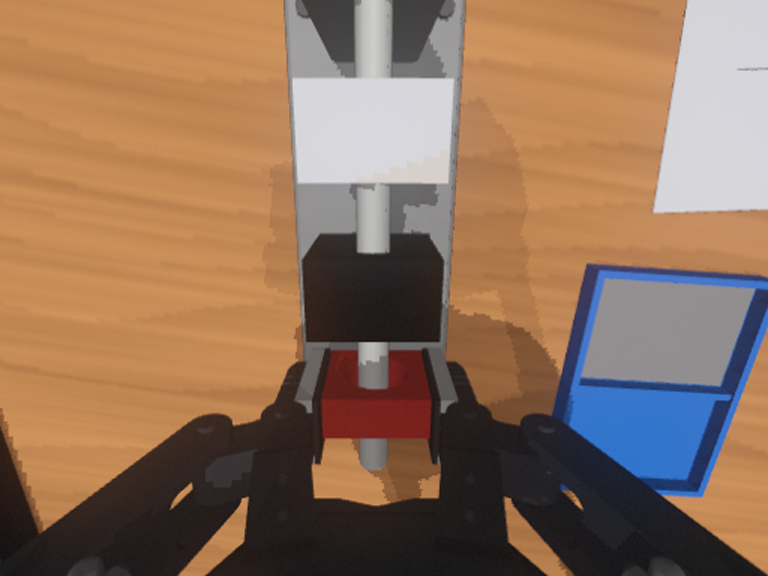

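jog_arm:
  targets:
    - [0.03,[0,0,0.003],0]
    - [0.03,[0,0,0.003],0]
    - [0.03,[0,0,0],0]
    - [0.03,[-0.0099,-0.0017,0],0]
    - [0.03,[-0.0148,-0.0025,0],0]
    - [0.03,[-0.0148,-0.0025,0],0]
    - [0.03,[-0.0148,-0.0025,0],0]
    - [0.03,[-0.0148,-0.0025,0],0]

```text
clock: 6.22
position: [0.4312, 0.3197, 0.1034]
ee_rot: [-0.059, 0.059, -0.705, 0.705]
contact_force: [0.8, 0.4, -1.2]
width: 0.0333
```

```bash
python3 - <<'E'
from h import *
st()
look("wrist","w3.png"); st()
E
```

```text
t 6.22 p [0.4312 0.3197 0.1034] jawdeg 99.51 F [ 0.8  0.4 -1.2] w 0.0333 q [ 0.51  0.34  1.8  -0.    1.    1.91]
t 6.28 p [0.4287 0.319  0.1032] jawdeg 99.53 F [-2.1 -1.1 -0.8] w 0.0337 q [0.51 0.34 1.8  0.   1.   1.91]
```

View pics/w3.png

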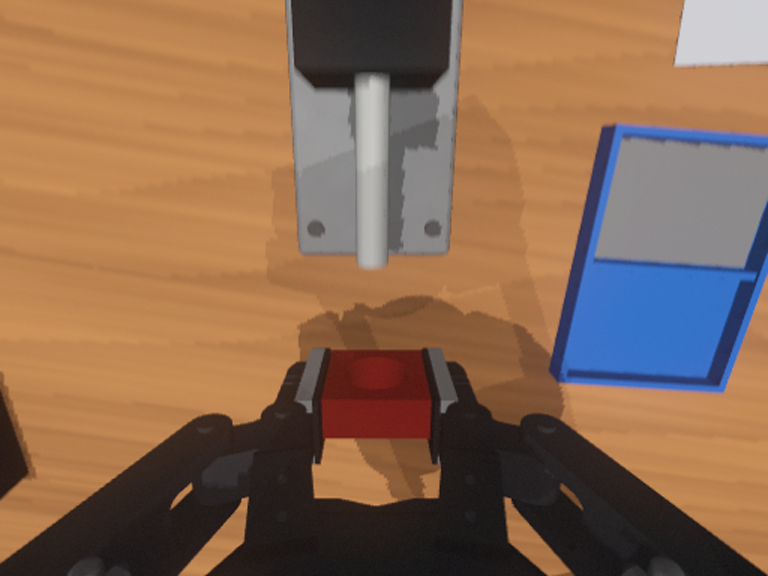

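jog_arm:
  targets:
    - [0.03,[0,-0.02,0.02],0]
    - [0.03,[0.007,-0.05,0.01],0]
    - [0.03,[0.007,-0.05,0],0]
    - [0.03,[0.007,-0.05,0],0]
    - [0.03,[0.007,-0.05,0],0]
    - [0.03,[0.007,-0.05,0],0]
    - [0.03,[0.007,-0.05,0],0]
    - [0.03,[0.007,-0.05,0],0]
    - [0.03,[0.007,-0.05,0],0]
    - [0.03,[0.007,-0.05,0],0]

```text
clock: 7.52
position: [0.4957, -0.1518, 0.1336]
ee_rot: [-0.059, 0.058, -0.705, 0.705]
contact_force: [0.6, -0.2, -0.3]
width: 0.0333
```

jog_arm:
  targets:
    - [0.03,[0.008,-0.04,0],0]
    - [0.03,[0,-0.008,-0.02],0]
    - [0.03,[0,0,-0.04],0]
    - [0.03,[0,0,-0.02],0]
    - [0.03,[0,0,-0.01],0]
    - [0.03,[0,0,0],0]

```text
clock: 8.28
position: [0.5035, -0.198, 0.0431]
ee_rot: [0.058, -0.059, 0.705, -0.705]
contact_force: [-0.4, 0.2, 0.4]
width: 0.0333
```

```bash
python3 - <<'E'
from h import *
look("wrist","w4.png"); st()
E
```

```text
t 8.32 p [ 0.504  -0.1982  0.0438] jawdeg 99.51 F [ 0.2 -0.7 -1.3] w 0.0332 q [-0.5   0.42  1.86 -0.    0.86  0.9 ]
```

View pics/w4.png

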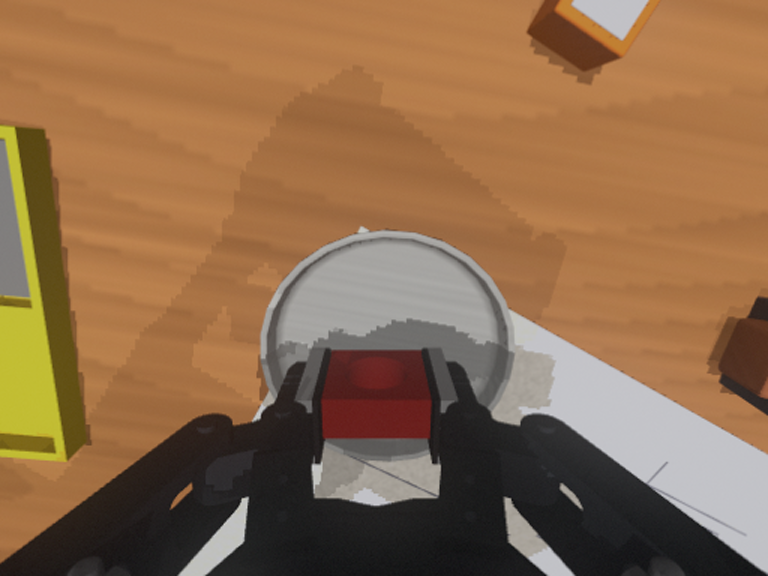

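jog_arm:
  targets:
    - [0.03,[-0.001,-0.004,-0.008],0]
    - [0.03,[0,0,-0.008],0]
    - [0.03,[0,0,-0.002],0]
    - [0.03,[0,0,-0.002],0]
    - [0.03,[0,0,0],0]

```text
clock: 8.95
position: [0.5026, -0.2021, 0.0233]
ee_rot: [-0.059, 0.059, -0.705, 0.705]
contact_force: [0.0, -0.8, 0.4]
width: 0.0335
```

jog_arm:
  targets:
    - [0.03,[0,0,-0.001],0]
    - [0.03,[0,0,0],0]

```text
clock: 9.2
position: [0.5027, -0.2021, 0.0231]
ee_rot: [-0.059, 0.058, -0.705, 0.705]
contact_force: [-0.5, 0.4, 5.0]
width: 0.0333
```

jog_arm:
  targets:
    - [0.042,[0,0,0],0]
    - [0.046,[0,0,0],0]
    - [0.048,[0,0,0.005],0]
    - [0.048,[0,0,0.03],0]
    - [0.048,[0,0,0.05],0]
    - [0.055,[0,0,0.05],0]
    - [0.055,[0.02,0.02,0.02],0]
    - [0.055,[0.03,0.03,0],0]
    - [0.055,[0,0,0],0]

```text
clock: 10.32
position: [0.5542, -0.1505, 0.178]
ee_rot: [-0.06, 0.059, -0.705, 0.705]
contact_force: [-1.3, -0.2, 0.0]
width: 0.0551
```

```bash
python3 - <<'E'
from h import *
st()
cm,im,d=look("wrist","w5.png"); 
for t in("collar","capacitor"):
    for q in silhouettes(t,"wrist")[:1]:
        P=cloud(cm,d,q["mask"]); print(t,q["score"],q["position"]); 
        zt=np.percentile(P[:,2],95); print(zt); rect(P[P[:,2]>zt-.005],t)
E
```

```text
t 10.32 p [ 0.5542 -0.1505  0.178 ] jawdeg 99.66 F [-1.3 -0.2  0. ] w 0.0551 q [-0.39  0.32  1.62  0.    1.2   1.02]
capacitor 0.68 [238.1, 74.7]
0.04619294103449886
capacitor 973 [ 648.  -124.8] [28.8 28.3] 76.7 zmed 0.0451
```

View pics/w5.png

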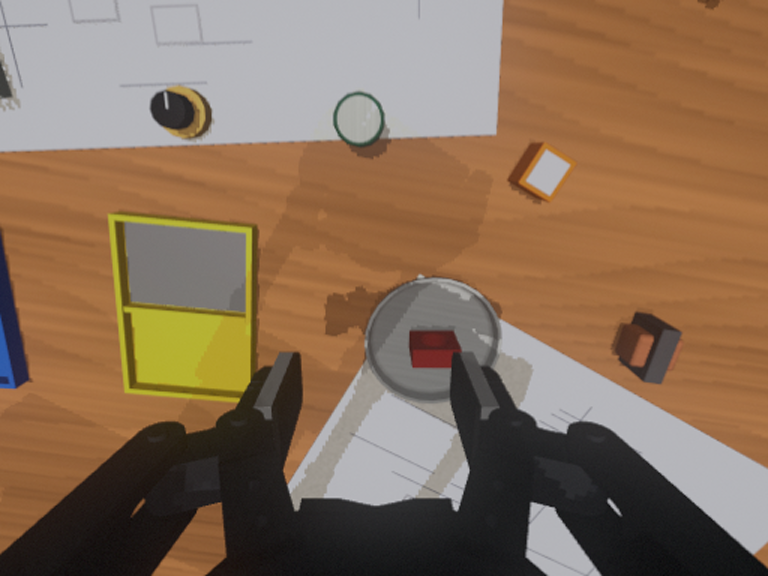

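The red collar lies in the dish at (433,348), and the capacitor is at (358,118). Moving to the capacitor.

jog_arm:
  targets:
    - [0.055,[0.045,0.013,-0.02],0]
    - [0.055,[0.0485,0.013,-0.03],0]
    - [0.055,[0,0,-0.04],0]
    - [0.055,[0,0,-0.04],0]
    - [0.055,[0,0,-0.018],0]
    - [0.055,[0,0,0],0]

```text
clock: 11.22
position: [0.6448, -0.1265, 0.0282]
ee_rot: [0.057, -0.059, 0.705, -0.704]
contact_force: [0.4, 0.0, 0.2]
width: 0.055
```

```bash
python3 - <<'E'
from h import *
cm,im,d=look("wrist","w6.png"); st()
E
```

```text
t 11.28 p [ 0.6461 -0.1268  0.0298] jawdeg 99.46 F [0.6 0.8 0.6] w 0.0549 q [-0.3   0.57  1.6  -0.    0.97  1.11]
```

View pics/w6.png

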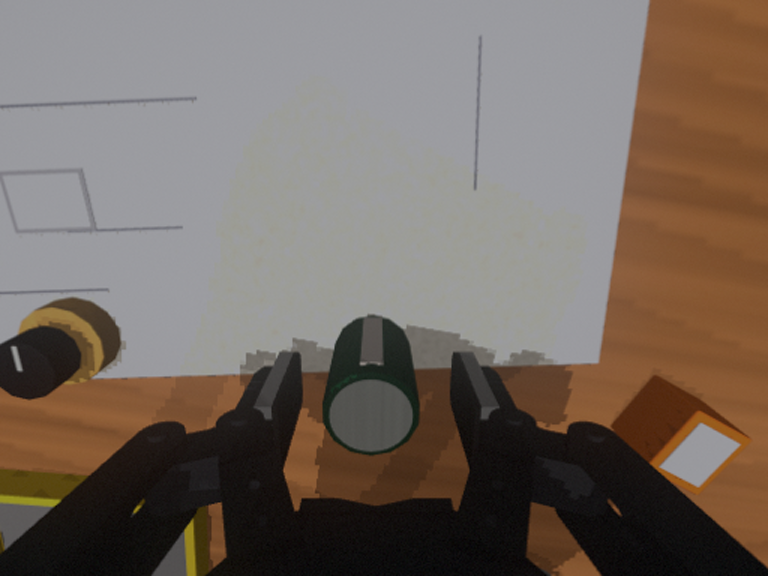

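jog_arm:
  targets:
    - [0.04,[0.001,0.001,0],0]
    - [0.025,[0,0,0],0]
    - [0.025,[0,0,0],0]
    - [0.025,[0,0,0],0]
    - [0.025,[0,0,0],0]
    - [0.025,[0,0,0.005],0]
    - [0.025,[0,0,0.03],0]
    - [0.025,[0,0,0.05],0]
    - [0.025,[0,0,0.03],0]
    - [0.025,[0,0,0],0]
  force: 30

```text
clock: 12.52
position: [0.6486, -0.1255, 0.1474]
ee_rot: [-0.061, 0.057, -0.704, 0.706]
contact_force: [0.3, 1.0, -1.0]
width: 0.0297
```

```bash
python3 - <<'E'
from h import *
cm,im,d=look("wrist","w7.png"); st()
E
```

```text
t 12.57 p [ 0.6472 -0.1251  0.1452] jawdeg 99.51 F [ 0.2 -0.1 -1.6] w 0.0289 q [-0.3   0.47  1.47 -0.    1.2   1.11]
```

View pics/w7.png

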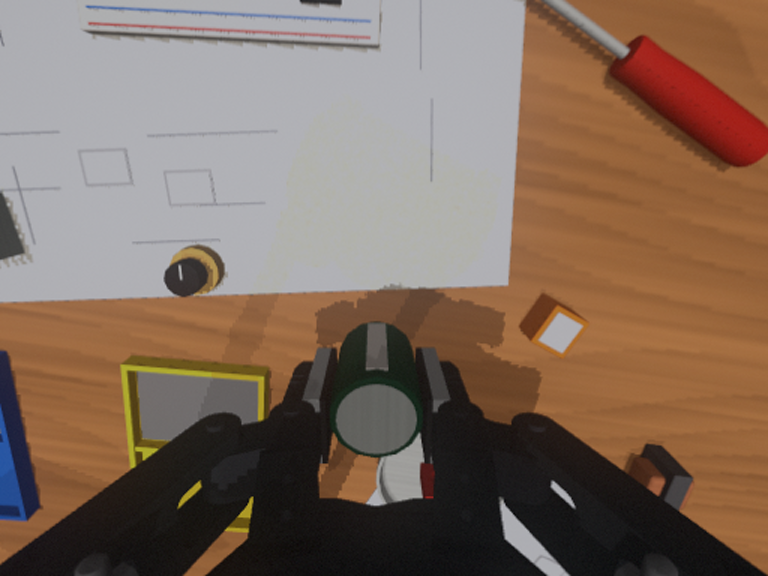

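jog_arm:
  targets:
    - [0.025,[-0.0295,0.0411,0],0]
    - [0.025,[-0.0295,0.0411,0],0]
    - [0.025,[-0.0295,0.0411,0],0]
    - [0.025,[-0.0295,0.0411,0],0]
    - [0.025,[-0.0295,0.0411,0],0]
    - [0.025,[-0.0295,0.0411,0],0]
    - [0.025,[-0.0295,0.0411,0],0]
    - [0.025,[0,0,-0.04],0]
    - [0.025,[0,0,-0.04],0]
    - [0.025,[0,0,0],0]

```text
clock: 13.82
position: [0.4364, 0.1619, 0.0609]
ee_rot: [-0.055, 0.062, -0.704, 0.705]
contact_force: [-0.3, 0.6, 0.1]
width: 0.0291
```

```bash
python3 - <<'E'
from h import *
cm,im,d=look("wrist","w8.png"); st()
E
```

```text
t 13.88 p [0.4385 0.1622 0.0626] jawdeg 99.5 F [ 0.4 -0.5 -0.2] w 0.0294 q [ 0.21  0.31  1.99 -0.    0.84  1.61]
```

View pics/w8.png

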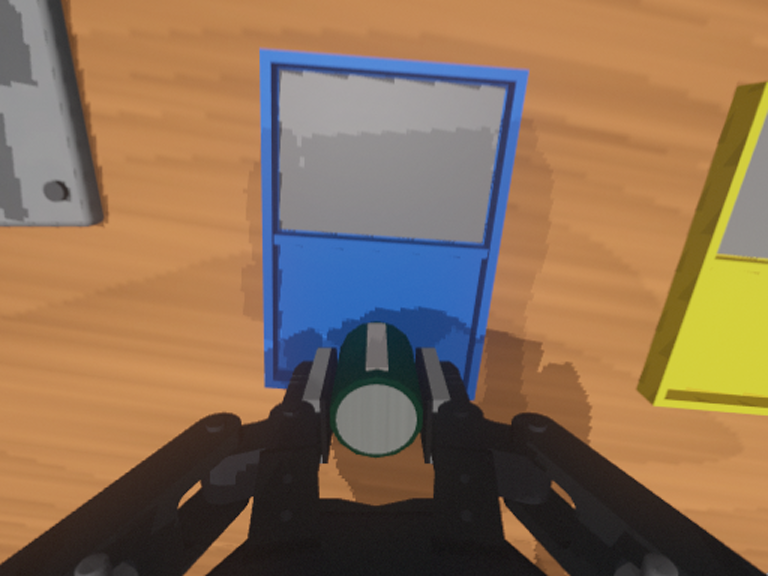

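jog_arm:
  targets:
    - [0.025,[0.004,0,-0.012],0]
    - [0.025,[0,0,-0.013],0]
    - [0.025,[0,0,-0.002],0]
    - [0.025,[0,0,0],0]

```text
clock: 14.38
position: [0.4445, 0.1625, 0.0373]
ee_rot: [-0.058, 0.059, -0.705, 0.705]
contact_force: [-0.3, 1.0, -0.4]
width: 0.0293
```

jog_arm:
  targets:
    - [0.025,[0,0,-0.002],0]
    - [0.025,[0,0,-0.001],0]
    - [0.025,[0,0,0],0]

```text
clock: 14.75
position: [0.4449, 0.1627, 0.0354]
ee_rot: [-0.059, 0.058, -0.705, 0.705]
contact_force: [-1.2, 0.5, 6.9]
width: 0.0288
```

jog_arm:
  targets:
    - [0.036,[0,0,0],0]
    - [0.042,[0,0,0],0]
    - [0.046,[0,0,0.003],0]
    - [0.046,[0,0,0.03],0]
    - [0.046,[0,0,0.05],0]
    - [0.055,[0.02,0,0.05],0.057]
    - [0.055,[0.04,0,0.01],0.057]
    - [0.055,[0.04,0,0],0]
    - [0.055,[0,0,0],0]

```text
clock: 15.88
position: [0.5474, 0.1625, 0.1774]
ee_rot: [-0.099, 0.097, -0.7, 0.7]
contact_force: [0.5, -0.4, -0.1]
width: 0.0548
```

```bash
python3 - <<'E'
from h import *
st()
cm,im,d=look("wrist","w9.png"); 
for t in("heatsink","capacitor"):
    for q in silhouettes(t,"wrist")[:1]:
        P=cloud(cm,d,q["mask"]); print(t,q["score"],q["position"]); 
        zt=np.percentile(P[:,2],95); print(zt); rect(P[P[:,2]>zt-.005],t)
look("side","s9.png")
E
```

```text
t 15.88 p [0.5474 0.1625 0.1774] jawdeg 105.98 F [ 0.5 -0.4 -0.1] w 0.0548 q [ 0.17  0.32  1.63 -0.    1.19  1.46]
heatsink 0.88 [316.0, 98.7]
0.03858820701564103
heatsink 875 [640.5 124.5] [39.  30.6] 16.8 zmed 0.0375
capacitor 0.76 [226.4, 264.1]
0.049792947488518244
capacitor 535 [446.1 162.4] [27.7 27.4] 87.8 zmed 0.0489
```

View pics/w9.png

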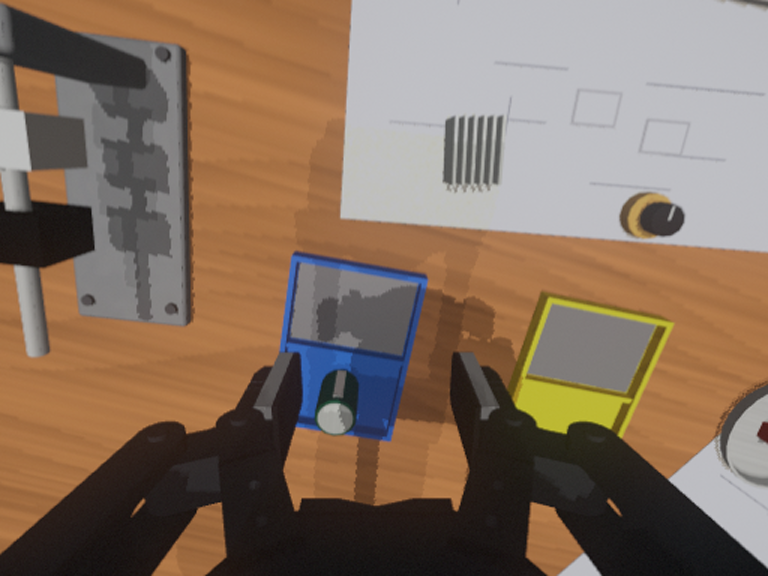

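View pics/s9.png

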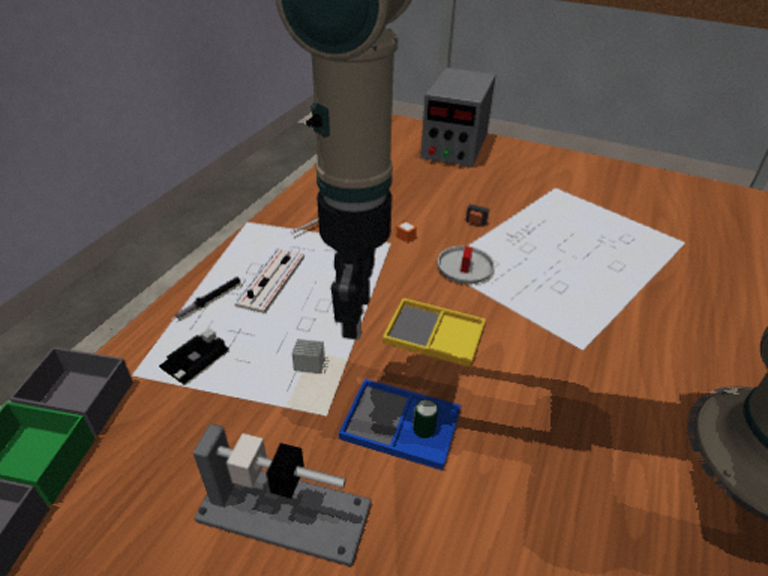

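The capacitor stands in the blue bare compartment at (337,400) in the wrist view, and the heat sink is at (473,150). Moving to the heat sink.

jog_arm:
  targets:
    - [0.055,[0.045,-0.019,-0.02],0]
    - [0.055,[0.048,-0.019,-0.03],0]
    - [0.055,[0,0,-0.04],0]
    - [0.055,[0,0,-0.04],0]
    - [0.055,[0,0,-0.022],0]
    - [0.055,[0,0,0],0]

```text
clock: 16.82
position: [0.6349, 0.1246, 0.0234]
ee_rot: [0.097, -0.101, 0.7, -0.7]
contact_force: [0.5, -0.1, -0.6]
width: 0.0549
```

```bash
python3 - <<'E'
from h import *
cm,im,d=look("wrist","w10.png"); st()
E
```

```text
t 16.88 p [0.6364 0.1247 0.0251] jawdeg 106.05 F [-0.6 -0.5  0.2] w 0.0549 q [ 0.09  0.57  1.63 -0.    0.95  1.38]
```

View pics/w10.png

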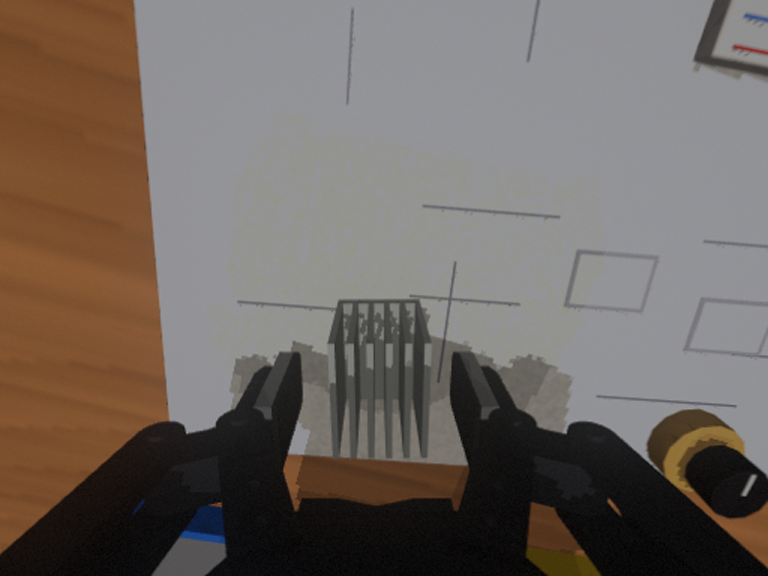

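jog_arm:
  targets:
    - [0.04,[0.001,0,-0.002],0]
    - [0.025,[0,0,0],0]
    - [0.025,[0,0,0],0]
    - [0.025,[0,0,0],0]
    - [0.025,[0,0,0],0]
    - [0.025,[0,0,0.005],0]
    - [0.025,[0,0,0.03],0]
    - [0.025,[0,0,0.05],0]
    - [0.025,[0,0,0.02],0]
    - [0.025,[0,0,0],0]
  force: 30

```text
clock: 18.12
position: [0.6395, 0.1247, 0.1302]
ee_rot: [-0.1, 0.097, -0.7, 0.7]
contact_force: [0.3, 0.2, -0.6]
width: 0.0299
```

```bash
python3 - <<'E'
from h import *
cm,im,d=look("wrist","w11.png"); st()
E
```

```text
t 18.18 p [0.6384 0.1246 0.1285] jawdeg 106.03 F [-0.1 -1.1 -1.2] w 0.0299 q [ 0.09  0.47  1.51 -0.    1.16  1.38]
```

View pics/w11.png

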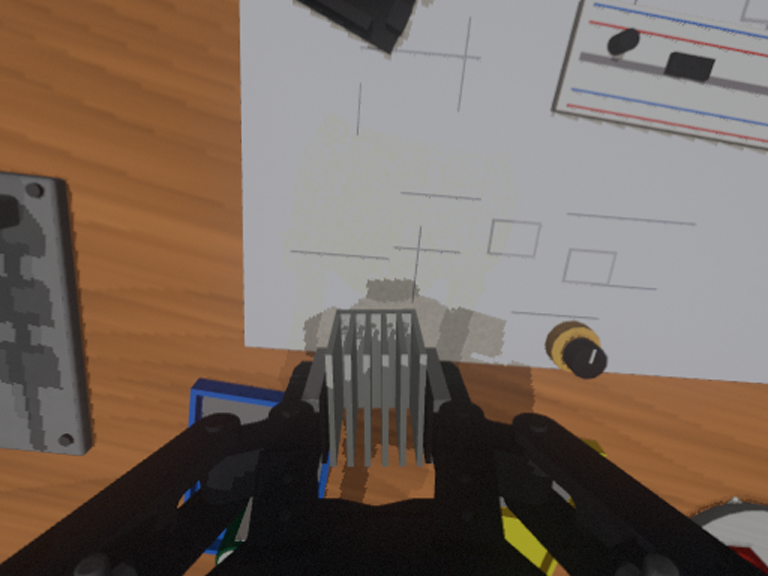

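jog_arm:
  targets:
    - [0.025,[-0.0358,-0.0289,0],-0.053]
    - [0.025,[-0.0358,-0.0289,0],-0.053]
    - [0.025,[-0.0358,-0.0289,0],-0.053]
    - [0.025,[-0.0358,-0.0289,0],-0.053]
    - [0.025,[-0.0358,-0.0289,0],0]
    - [0.025,[0,0,-0.04],0]
    - [0.025,[0,0,-0.03],0]
    - [0.025,[0,0,0],0]
    - [0.025,[0,0,0],0]

```text
clock: 19.3
position: [0.4596, -0.0198, 0.0583]
ee_rot: [0.024, -0.024, 0.707, -0.707]
contact_force: [0.2, -0.2, -0.3]
width: 0.0294
```

```bash
python3 - <<'E'
from h import *
cm,im,d=look("wrist","w12.png"); st()
E
```

```text
t 19.35 p [ 0.4601 -0.0199  0.0588] jawdeg 93.9 F [ 1.1 -0.2 -1. ] w 0.0296 q [-0.19  0.3   2.02 -0.    0.82  1.31]
```

View pics/w12.png

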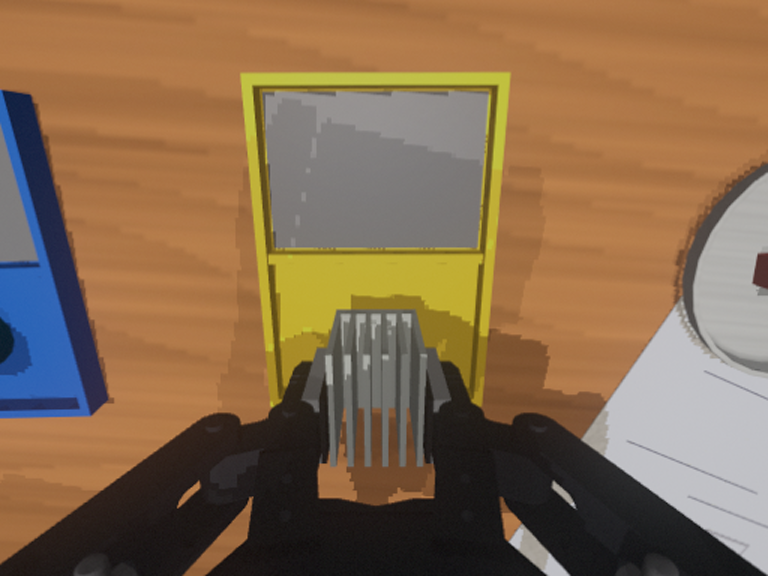

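jog_arm:
  targets:
    - [0.025,[0,0,-0.015],0]
    - [0.025,[0,0,-0.012],0]
    - [0.025,[0,0,-0.001],0]
    - [0.025,[0,0,0],0]

```text
clock: 19.85
position: [0.4598, -0.0199, 0.0306]
ee_rot: [-0.024, 0.024, -0.707, 0.707]
contact_force: [-0.4, 0.6, 0.1]
width: 0.0297
```

jog_arm:
  targets:
    - [0.025,[0,0,-0.002],0]
    - [0.025,[0,0,0],0]

```text
clock: 20.1
position: [0.4601, -0.02, 0.0288]
ee_rot: [-0.024, 0.023, -0.707, 0.707]
contact_force: [-1.0, -0.0, 2.1]
width: 0.0296
```

jog_arm:
  targets:
    - [0.025,[0,0,-0.0005],0]
    - [0.036,[0,0,0],0]
    - [0.042,[0,0,0],0]
    - [0.046,[0,0,0.003],0]
    - [0.046,[0,0,0.03],0]
    - [0.046,[0,0,0.05],0]
    - [0.06,[0,0,0.05],0.05]
    - [0.06,[0,0.02,0.03],0.05]
    - [0.06,[0.01,0.04,0],0]

```text
clock: 21.22
position: [0.4712, 0.0397, 0.1939]
ee_rot: [-0.061, 0.056, -0.704, 0.705]
contact_force: [0.1, -0.4, -0.6]
width: 0.06
```

jog_arm:
  targets:
    - [0.06,[0.01,0.045,0],0]
    - [0.06,[0.01,0.045,0],0]
    - [0.06,[0.01,0.045,0],0]
    - [0.06,[0.01,0.045,0],0]
    - [0.06,[0.01,0.045,0],0]
    - [0.06,[0.01,0.045,0],0]
    - [0.06,[0.01,0.028,0],0]
    - [0.06,[0,0,0],0]
    - [0.06,[0,0,0],0]

```text
clock: 22.35
position: [0.5389, 0.3373, 0.1904]
ee_rot: [-0.059, 0.06, -0.704, 0.705]
contact_force: [-0.4, -0.7, 0.1]
width: 0.06
```

```bash
python3 - <<'E'
from h import *
st()
cm,im,d=look("wrist","w13.png")
for t in("core_black","core_white"):
    for q in silhouettes(t,"wrist")[:1]:
        P=cloud(cm,d,q["mask"]); print(t,q["score"],q["position"]); rect(P[P[:,2]>.106],t)
look("side","s13.png")
E
```

```text
t 22.35 p [0.5389 0.3373 0.1904] jawdeg 99.62 F [-0.4 -0.7  0.1] w 0.06 q [ 0.45  0.4   1.46 -0.    1.28  1.85]
core_black 0.8 [249.1, 199.4]
core_black 1615 [540.1 338.5] [25.1 37.9] 9.2 zmed 0.1137
core_white 0.91 [249.1, 148.6]
core_white 1804 [583.7 345.7] [24.  37.9] 9.4 zmed 0.1138
```

View pics/w13.png

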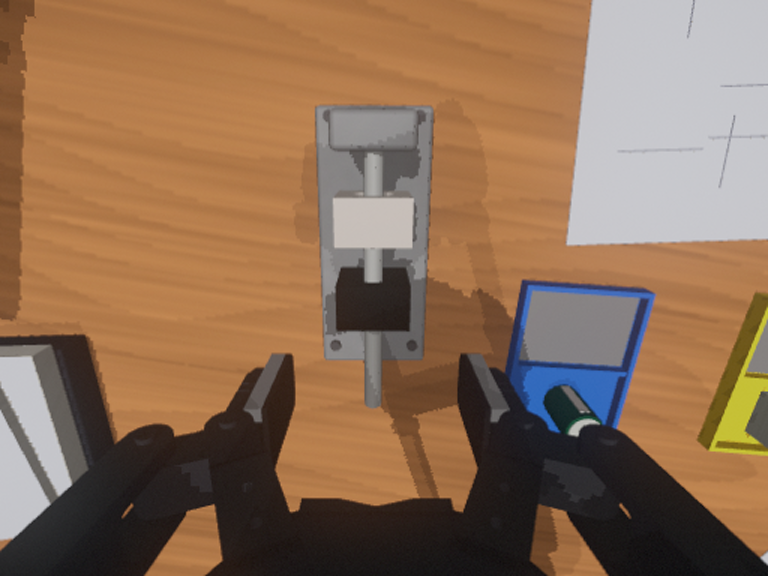

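View pics/s13.png

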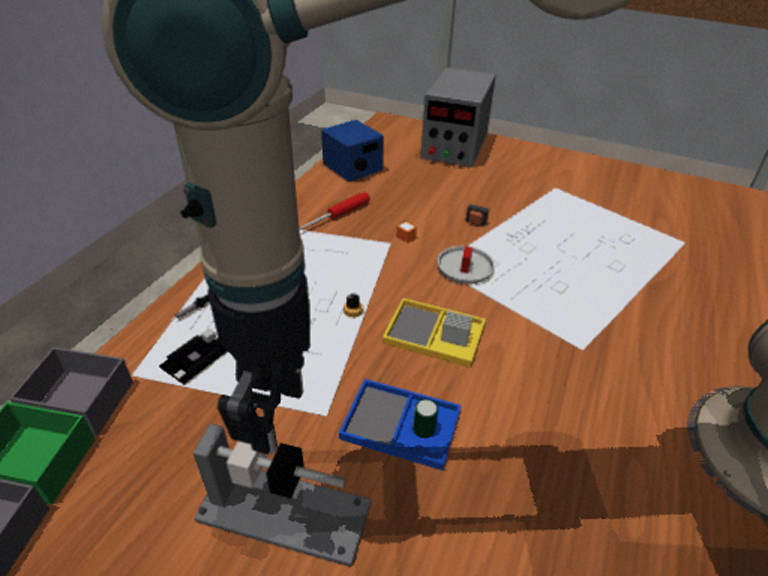

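The heat sink stands in the yellow bare compartment at (457,328) in the side view. The black core is at (373,298) in the wrist view, centred between the pads.

jog_arm:
  targets:
    - [0.06,[0.001,0.001,-0.04],0]
    - [0.06,[0,0,-0.03],0]
    - [0.06,[0,0,-0.02],0]
    - [0.06,[0,0,-0.003],0]
    - [0.05,[0,0,0],0]
    - [0.036,[0,0,0],0]
    - [0.034,[0,0,0],0]
    - [0.034,[0,0,0],0]
    - [0.034,[0,0,0],0]
    - [0.034,[0,0,0],0]
  force: 35

```text
clock: 23.8
position: [0.5413, 0.3393, 0.0992]
ee_rot: [0.06, -0.058, 0.705, -0.704]
contact_force: [-0.0, -1.9, 5.9]
width: 0.0378
```

```bash
python3 - <<'E'
from h import *
st()
look("wrist","w14.png"); st()
E
```

```text
t 23.8 p [0.5413 0.3393 0.0992] jawdeg 99.62 F [-0.  -1.9  5.9] w 0.0378 q [ 0.45  0.48  1.58 -0.    1.08  1.85]
t 23.85 p [0.5413 0.3393 0.0992] jawdeg 99.62 F [-1.  -1.2  6.9] w 0.0377 q [ 0.45  0.48  1.58 -0.    1.08  1.85]
```

View pics/w14.png

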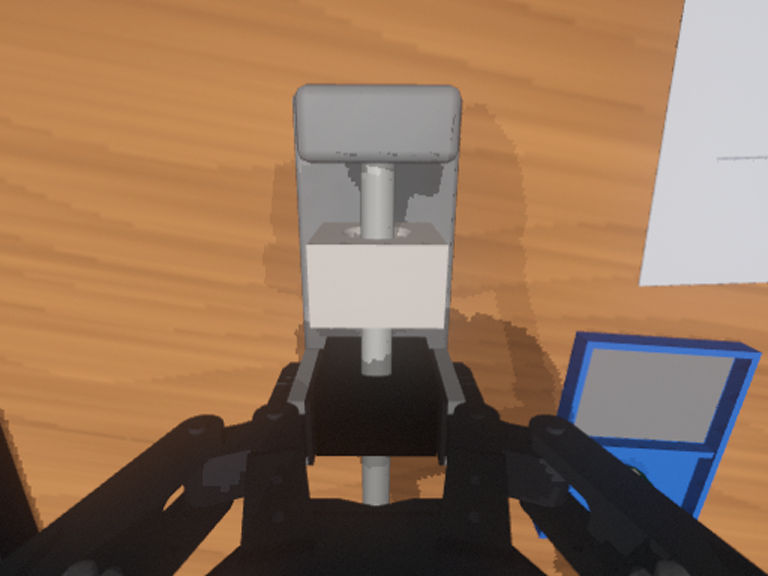

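jog_arm:
  targets:
    - [0.034,[0,0,0.003],0]
    - [0.034,[0,0,0.003],0]
    - [0.034,[0,0,0],0]
    - [0.034,[-0.0099,-0.0017,0],0]
    - [0.034,[-0.0148,-0.0025,0],0]
    - [0.034,[0,0,0],0]

```text
clock: 24.6
position: [0.5136, 0.3345, 0.1036]
ee_rot: [-0.059, 0.06, -0.704, 0.705]
contact_force: [-0.1, 1.0, -1.4]
width: 0.0379
```

jog_arm:
  targets:
    - [0.034,[-0.0148,-0.0025,0],0]
    - [0.034,[-0.0148,-0.0025,0],0]
    - [0.034,[-0.0148,-0.0025,0],0]
    - [0.034,[-0.0148,-0.0025,0],0]
    - [0.034,[-0.0148,-0.0025,0],0]
    - [0.034,[0,0,0],0]

```text
clock: 25.35
position: [0.4403, 0.3221, 0.1039]
ee_rot: [-0.059, 0.06, -0.704, 0.705]
contact_force: [0.1, 0.2, -1.0]
width: 0.0374
```

```bash
python3 - <<'E'
from h import *
look("wrist","w15.png"); st()
E
```

```text
t 25.4 p [0.4415 0.3225 0.104 ] jawdeg 99.64 F [ 0.2  0.5 -0.4] w 0.0376 q [ 0.5   0.35  1.78 -0.    1.01  1.91]
```

View pics/w15.png

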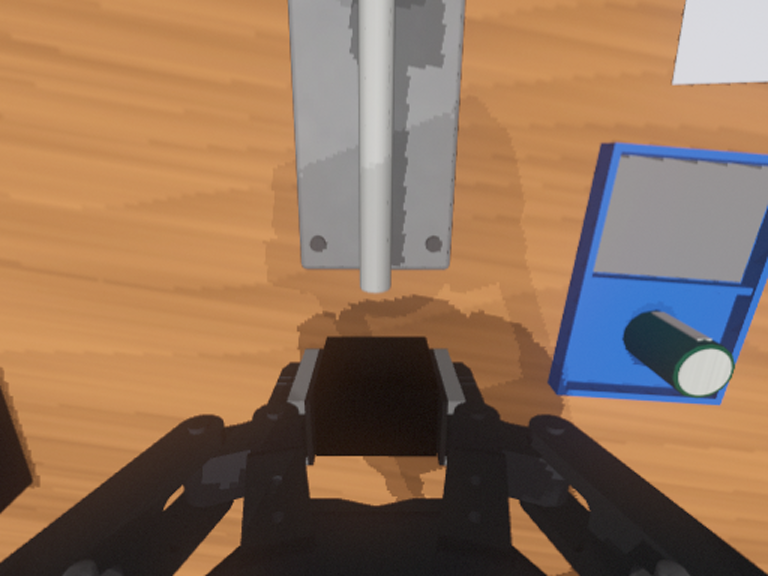

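jog_arm:
  targets:
    - [0.034,[0,-0.03,0.02],0]
    - [0.034,[0.008,-0.045,0.01],-0.05]
    - [0.034,[0.016,-0.045,0],-0.05]
    - [0.034,[0.016,-0.045,0],0]
    - [0.034,[0.016,-0.045,0],0]
    - [0.034,[0.016,-0.045,0],0]
    - [0.034,[0.016,-0.045,0],0]
    - [0.034,[0,-0.0375,0],0]
    - [0.034,[0,0,-0.04],0]
    - [0.034,[0,0,-0.03],0]

```text
clock: 26.65
position: [0.5307, -0.0163, 0.063]
ee_rot: [-0.024, 0.023, -0.707, 0.707]
contact_force: [-0.8, -0.1, -1.8]
width: 0.0376
```

jog_arm:
  targets:
    - [0.034,[0,0,0],0]
    - [0.034,[0,0,0],0]

```text
clock: 26.9
position: [0.5311, -0.0153, 0.0647]
ee_rot: [-0.025, 0.023, -0.707, 0.707]
contact_force: [1.0, -0.4, -0.7]
width: 0.0375
```

```bash
python3 - <<'E'
from h import *
look("wrist","w16.png"); st()
E
```

```text
t 26.95 p [ 0.5313 -0.0153  0.0651] jawdeg 93.9 F [ 0.3 -0.2 -0.9] w 0.0373 q [-0.16  0.38  1.86 -0.    0.9   1.34]
```

View pics/w16.png

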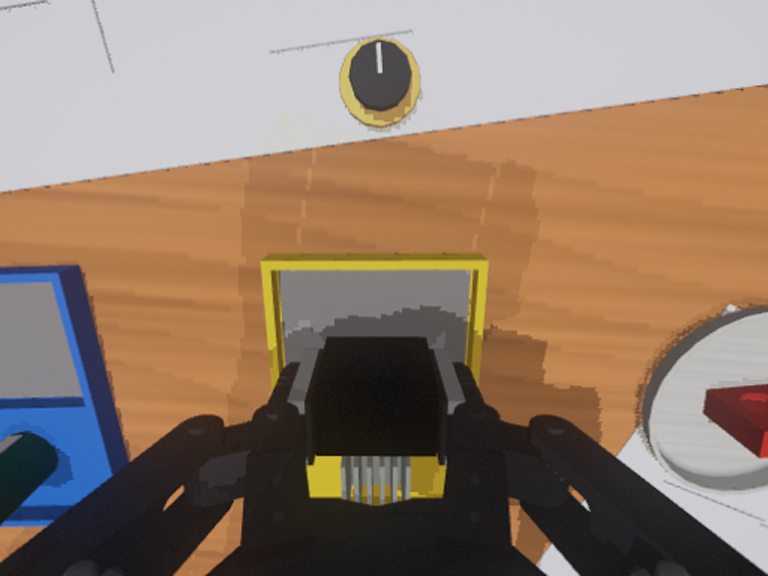

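jog_arm:
  targets:
    - [0.034,[0,0,-0.016],0]
    - [0.034,[0,0,-0.012],0]
    - [0.034,[0,0,-0.005],0]
    - [0.034,[0,0,0],0]

```text
clock: 27.45
position: [0.5299, -0.015, 0.0308]
ee_rot: [-0.024, 0.024, -0.707, 0.707]
contact_force: [0.4, 0.0, -0.7]
width: 0.0375
```

jog_arm:
  targets:
    - [0.034,[0,0,-0.002],0]
    - [0.034,[0,0,0],0]

```text
clock: 27.7
position: [0.53, -0.0151, 0.029]
ee_rot: [-0.024, 0.024, -0.707, 0.707]
contact_force: [0.1, 0.8, -1.4]
width: 0.0377
```

jog_arm:
  targets:
    - [0.034,[0,0,-0.001],0]
    - [0.034,[0,0,0],0]

```text
clock: 27.95
position: [0.5298, -0.0151, 0.0278]
ee_rot: [-0.024, 0.024, -0.707, 0.707]
contact_force: [0.3, -0.5, -1.5]
width: 0.0375
```

jog_arm:
  targets:
    - [0.034,[0,0,-0.001],0]
    - [0.034,[0,0,0],0]

```text
clock: 28.2
position: [0.5299, -0.0151, 0.0273]
ee_rot: [-0.024, 0.024, -0.707, 0.707]
contact_force: [-0.9, -0.7, 2.9]
width: 0.0375
```

jog_arm:
  targets:
    - [0.042,[0,0,0],0]
    - [0.046,[0,0,0],0]
    - [0.048,[0,0,0.003],0]
    - [0.048,[0,0,0.03],0]
    - [0.048,[0,0,0.05],0]
    - [0.06,[0,0,0.05],0.05]
    - [0.06,[0,0.02,0.03],0.05]
    - [0.06,[0.006,0.04,0],0]
    - [0.06,[0.006,0.045,0],0]
    - [0.06,[0.006,0.045,0],0]

```text
clock: 29.45
position: [0.5479, 0.1361, 0.1902]
ee_rot: [-0.059, 0.059, -0.705, 0.705]
contact_force: [0.8, -0.7, 0.2]
width: 0.06
```

jog_arm:
  targets:
    - [0.06,[0.008,0.045,0],0]
    - [0.06,[0.008,0.045,0],0]
    - [0.06,[0.008,0.045,0],0]
    - [0.06,[0.008,0.045,0],0]
    - [0.06,[0.004,0.031,0],0]
    - [0.06,[0,0,0],0]
    - [0.06,[0,0,0],0]

```text
clock: 30.32
position: [0.5835, 0.3452, 0.1895]
ee_rot: [-0.059, 0.06, -0.704, 0.705]
contact_force: [0.9, 0.1, 0.2]
width: 0.0598
```

```bash
python3 - <<'E'
from h import *
st()
cm,im,d=look("wrist","w17.png")
for t in("core_white",):
    for q in silhouettes(t,"wrist")[:1]:
        P=cloud(cm,d,q["mask"]); print(t,q["score"],q["position"]); rect(P[P[:,2]>.106],t)
look("side","s17.png")
E
```

```text
t 30.32 p [0.5835 0.3452 0.1895] jawdeg 99.62 F [0.9 0.1 0.2] w 0.0598 q [ 0.43  0.46  1.36 -0.    1.32  1.84]
core_white 0.96 [250.8, 203.0]
core_white 1606 [583.8 345.8] [24.9 38.2] 8.4 zmed 0.1137
```

View pics/w17.png

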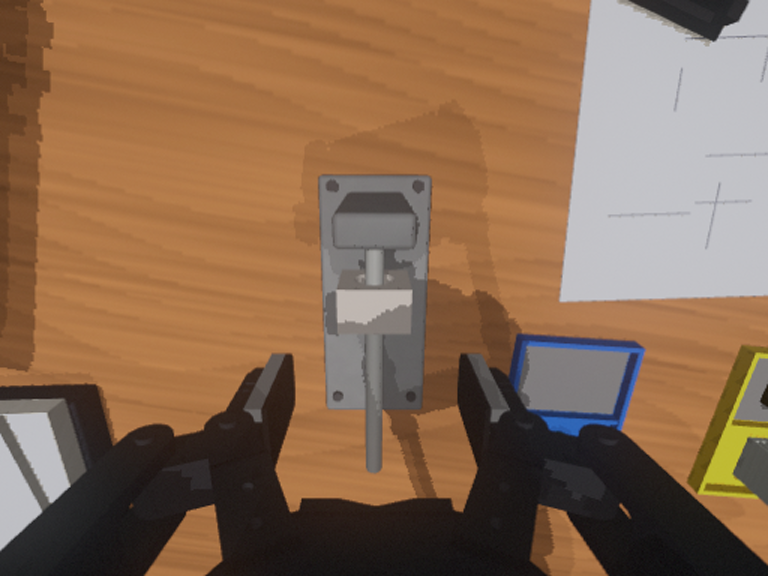

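View pics/s17.png

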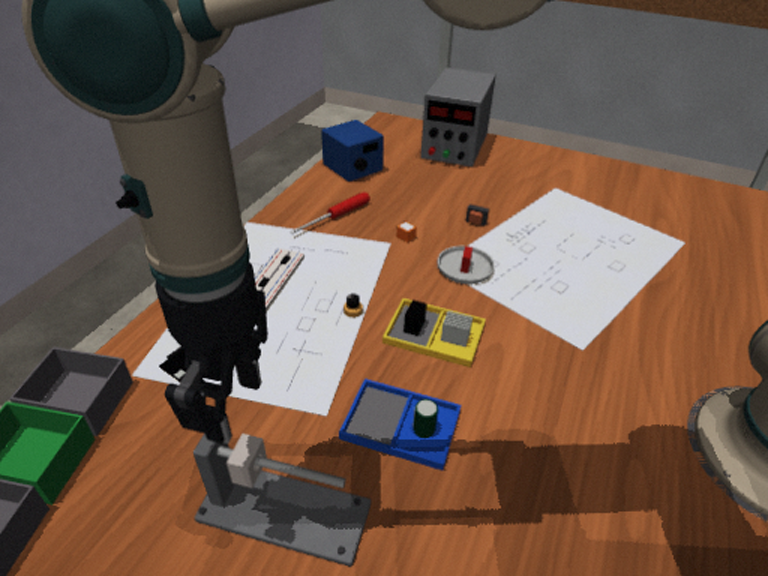

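The black core stands in the yellow lined compartment at (415,318) in the side view. The white core is at (374,308) in the wrist view, centred between the pads.

jog_arm:
  targets:
    - [0.06,[0,0,-0.04],0]
    - [0.06,[0,0,-0.03],0]
    - [0.06,[0,0,-0.018],0]
    - [0.06,[0,0,-0.002],0]
    - [0.05,[0,0,0],0]
    - [0.036,[0,0,0],0]
    - [0.034,[0,0,0],0]
    - [0.034,[0,0,0],0]
    - [0.034,[0,0,0],0]
    - [0.034,[0,0,0],0]
  force: 35

```text
clock: 31.72
position: [0.5848, 0.3463, 0.1014]
ee_rot: [0.06, -0.058, 0.705, -0.704]
contact_force: [0.1, -0.4, 6.4]
width: 0.0374
```

jog_arm:
  targets:
    - [0.034,[0,0,0.003],0]
    - [0.034,[0,0,0.003],0]
    - [0.034,[0,0,0],0]
    - [0.034,[-0.0099,-0.0017,0],0]
    - [0.034,[-0.0148,-0.0025,0],0]
    - [0.034,[0,0,0],0]

```text
clock: 32.48
position: [0.557, 0.3413, 0.1057]
ee_rot: [-0.059, 0.06, -0.704, 0.705]
contact_force: [1.0, 0.1, -0.1]
width: 0.0373
```

```bash
python3 - <<'E'
from h import *
look("wrist","w18.png"); st()
E
```

```text
t 32.52 p [0.5582 0.3417 0.106 ] jawdeg 99.65 F [ 0.3  0.6 -2.7] w 0.0376 q [ 0.44  0.49  1.53 -0.    1.12  1.85]
```

View pics/w18.png

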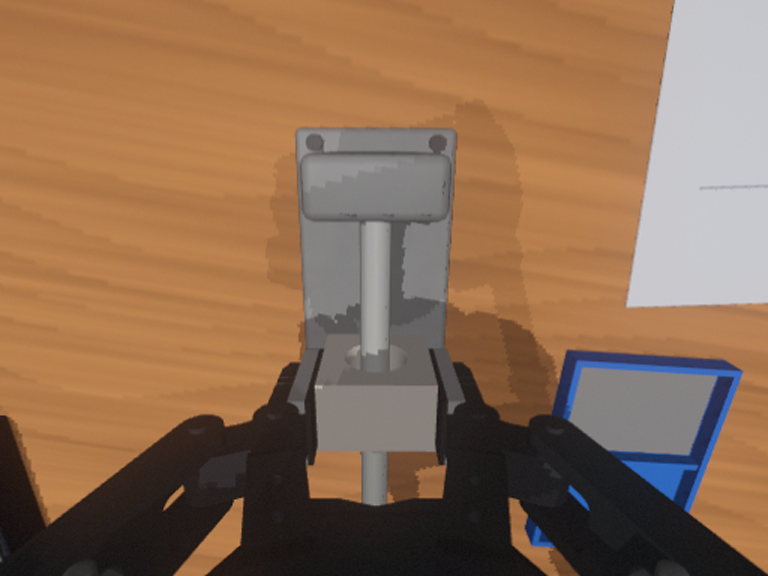

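jog_arm:
  targets:
    - [0.034,[-0.0148,-0.0025,0],0]
    - [0.034,[-0.0148,-0.0025,0],0]
    - [0.034,[-0.0148,-0.0025,0],0]
    - [0.034,[-0.0148,-0.0025,0],0]
    - [0.034,[-0.0148,-0.0025,0],0]
    - [0.034,[-0.0148,-0.0025,0],0]
    - [0.034,[-0.0148,-0.0025,0],0]
    - [0.034,[-0.0148,-0.0025,0],0]
    - [0.034,[0,0,0],0]

```text
clock: 33.65
position: [0.4393, 0.3214, 0.1058]
ee_rot: [-0.059, 0.06, -0.704, 0.705]
contact_force: [0.9, -0.5, -0.4]
width: 0.0375
```

```bash
python3 - <<'E'
from h import *
look("wrist","w19.png"); st()
E
```

```text
t 33.7 p [0.4405 0.3218 0.106 ] jawdeg 99.64 F [-0.1  0.1 -1.3] w 0.0376 q [ 0.5   0.35  1.78 -0.    1.01  1.91]
```

View pics/w19.png

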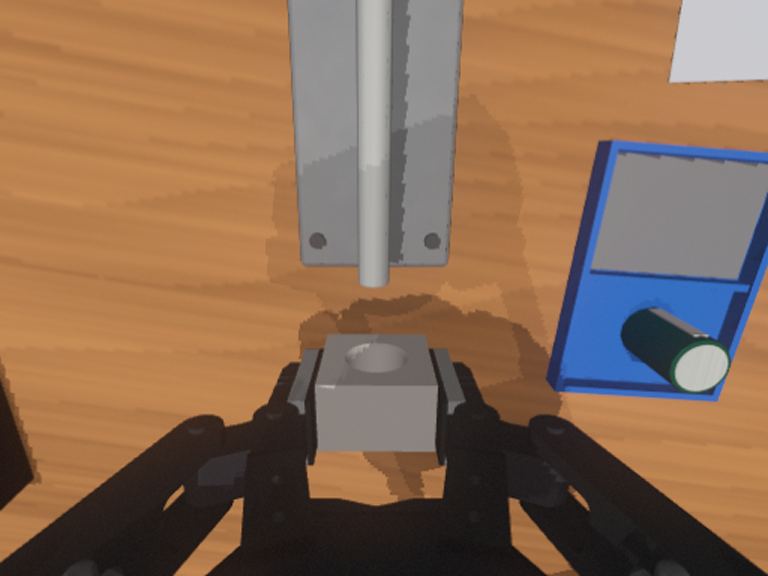

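jog_arm:
  targets:
    - [0.034,[0,-0.03,0.015],0]
    - [0.034,[0,-0.04,0.015],-0.033]
    - [0.034,[0.03,-0.04,0],-0.032]
    - [0.034,[0.039,-0.0425,0],0]
    - [0.034,[0,0,-0.04],0]
    - [0.034,[0,0,-0.03],0]
    - [0.034,[0,0,0],0]
    - [0.034,[0,0,0],0]

```text
clock: 34.7
position: [0.511, 0.1695, 0.0667]
ee_rot: [0.037, -0.036, 0.706, -0.706]
contact_force: [-0.5, -0.3, -0.5]
width: 0.0376
```

```bash
python3 - <<'E'
from h import *
look("wrist","w20.png"); st()
E
```

```text
t 34.75 p [0.5112 0.1696 0.0672] jawdeg 95.91 F [ 0.7  0.4 -0.3] w 0.0374 q [ 0.19  0.39  1.84 -0.    0.91  1.66]
```

View pics/w20.png

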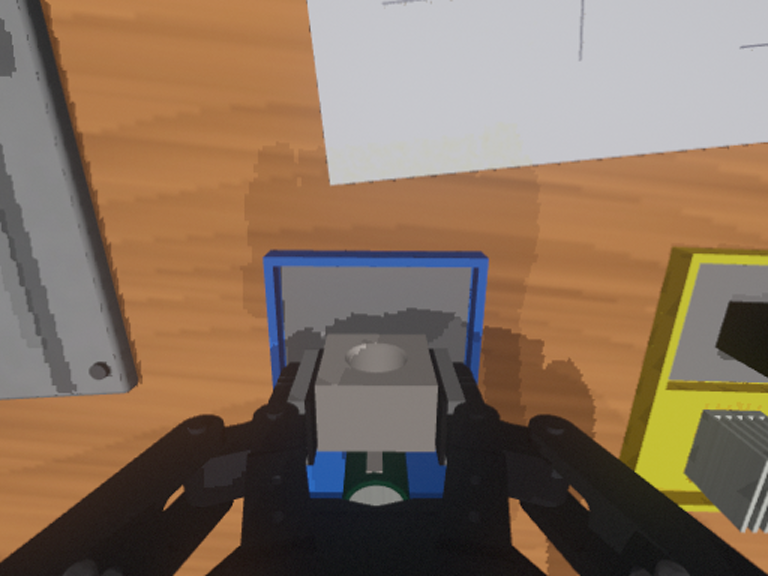

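jog_arm:
  targets:
    - [0.034,[0,0,-0.016],0]
    - [0.034,[0,0,-0.012],0]
    - [0.034,[0,0,-0.005],0]
    - [0.034,[0,0,0],0]

```text
clock: 35.25
position: [0.5098, 0.1693, 0.0328]
ee_rot: [-0.036, 0.036, -0.706, 0.706]
contact_force: [-0.5, 1.0, -0.7]
width: 0.0376
```

jog_arm:
  targets:
    - [0.034,[0,0,-0.001],0]
    - [0.034,[0,0,-0.001],0]
    - [0.034,[0,0,0],0]

```text
clock: 35.62
position: [0.5098, 0.1692, 0.0309]
ee_rot: [-0.036, 0.036, -0.706, 0.706]
contact_force: [-0.8, 0.1, -0.9]
width: 0.0373
```

jog_arm:
  targets:
    - [0.034,[0,0,-0.001],0]
    - [0.034,[0,0,0],0]

```text
clock: 35.88
position: [0.5097, 0.1692, 0.0298]
ee_rot: [-0.036, 0.036, -0.706, 0.706]
contact_force: [0.1, 0.6, -1.4]
width: 0.0374
```

jog_arm:
  targets:
    - [0.034,[0,0,-0.0008],0]
    - [0.034,[0,0,0],0]

```text
clock: 36.12
position: [0.5098, 0.1692, 0.0295]
ee_rot: [-0.036, 0.036, -0.706, 0.706]
contact_force: [0.1, -0.7, 4.6]
width: 0.0377
```

Contact; releasing and withdrawing clear.

jog_arm:
  targets:
    - [0.042,[0,0,0],0]
    - [0.046,[0,0,0],0]
    - [0.048,[0,0,0.003],0]
    - [0.048,[0,0,0.03],0]
    - [0.048,[0,0,0.05],0]
    - [0.06,[0,0,0.05],0]
    - [0.06,[-0.04,0,0.04],0]
    - [0.06,[-0.05,0,0],0]
    - [0.06,[-0.05,0,0],0]
    - [0.06,[0,0,0],0]

```text
clock: 37.38
position: [0.3656, 0.1688, 0.202]
ee_rot: [-0.036, 0.038, -0.706, 0.706]
contact_force: [0.1, 0.1, 0.8]
width: 0.0598
```

```bash
python3 - <<'E'
from h import *
st()
look("wrist","w21.png"); cm,im,d=look("side","s21.png")
for t in["collar","core_white","core_black","capacitor","heatsink"]:
    for q in silhouettes(t,"side")[:1]:
        P=cloud(cm,d,q["mask"]); print(t,round(q["score"],2),np.round(q["position"]),"ztop",np.percentile(P[:,2],97).round(4)); zt=np.percentile(P[:,2],95); rect(P[P[:,2]>zt-.006],t)
E
```

```text
t 37.38 p [0.3656 0.1688 0.202 ] jawdeg 95.97 F [0.1 0.1 0.8] w 0.0598 q [0.26 0.05 1.91 0.   1.18 1.73]
core_white 0.76 [256. 270.] ztop 0.0438
core_white 194 [509.1 168.5] [23.8 39.5] 6.3 zmed 0.0421
core_black 0.76 [276. 210.] ztop 0.0443
core_black 129 [529.2 -15.7] [23.9 41. ] 3.3 zmed 0.0425
capacitor 0.86 [286. 278.] ztop 0.0506
capacitor 168 [445.3 162. ] [27.1 28.8] 22.1 zmed 0.0491
heatsink 0.74 [305. 215.] ztop 0.0433
heatsink 185 [462.4 -20.9] [39.7 32. ] 4.9 zmed 0.0413
```

View pics/w21.png

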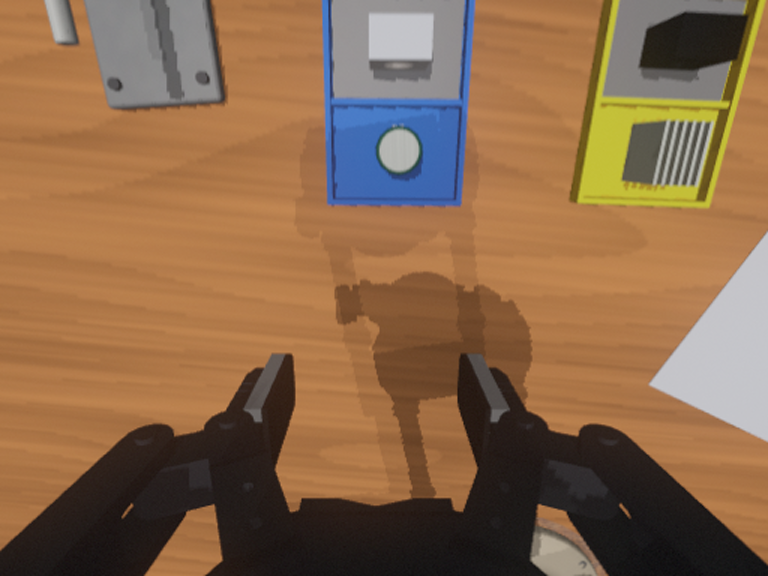

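View pics/s21.png

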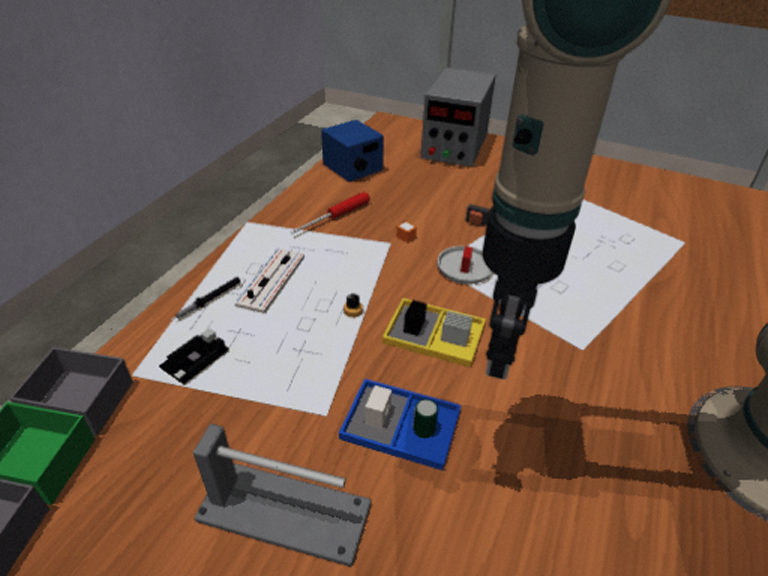

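All five parts are in place, at these side-view positions: white core (378,404), capacitor (426,417), black core (415,318), heat sink (457,328), and collar in the dish (466,258). The bar is empty and the gripper is clear of everything.

```bash
python3 - <<'E'
from h import *
st(); print(sign_off())
E
```

```text
t 37.73 p [0.3709 0.1693 0.2019] jawdeg 95.86 F [-0.4 -0.   0.2] w 0.0602 q [ 0.26  0.06  1.91 -0.    1.18  1.73]
the job is handed in; nothing more can be done
None
```

Both kits are made up and handed in at 37.7 s, well under the 134 s limit.

- **Order:** The collar came off the bar first and went into the dish. Then the capacitor and heat sink were placed. The black core came off next and the white core last, each lowered to a light contact of about 3–5 N before release.
- **Final poses:** Depth measurements from the last side picture put all four kit parts upright and within about 4 mm of their compartment centres. The wrist and side pictures agree with this. The bar is empty and the gripper was open and clear, at 0.20 m height.
- **Missed check:** The network did not report the collar in either picture where I asked for it after it was placed. I confirmed the collar in the dish by eye only, in the side picture, standing on its edge.

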